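# Park and lock a microscope slide stage for shipping

## Task

Get the microscope's slide stage ready for packing: slide its carriage fully home against its stop, so that the open collar on the carriage surrounds the stud, then take the lock cap (a broad skirt with a short grip knob on top) from the foam slab and press it down over the stud until it clicks. Keep pressing down firmly (about 7 N) after the click and finish like that, still pressing on the cap, without letting go. Leave everything else where it is.

Things in the scene. Friction and masses are not known exactly. Their poses are not given: they have to be found in the camera images.
- carriage (a joint): Position of the carriage on its rails, m. It runs along the stage's own +y towards the stud; the hard stop is at 0.110 (fully home, collar centred on the stud). It stays where it is left (friction about 2 N).
- post (a point): Upright black round post, 20 mm in diameter, in the middle of the white carriage plate (120 x 90 mm), to push or grip it by. This point is on its axis half-way up: 21 mm above the plate (plate top 50 mm above the table), 20 mm below the post's top. The carriage travels along this point's +y, straight to the stud; fully home the post is 100 mm short of the stud's axis.
- stud (a point): Steel stud at the +y end of the dark grey stage base. This point: on its axis, level with the top of the black rubber washer at its foot, 46 mm above the table; z up, y along the rails. 14 mm in diameter, it rises 14 mm above this point, with a tapered tip (7 mm across) and four sprung steel balls round it at a height of 6.5 mm, 22 mm across.
- washer: Rubber washer, 36 mm in diameter, round the stud's foot (origin: centre of its top face). Springy: it gives 1 mm for each 2.5 N after the first 0.75 N, at most 4 mm, then is hard.
- cap_mid (a point): Centre of the lock cap, black plastic, 60 g, upright on the foam slab: a skirt 40 mm in diameter and 24 mm high and on it, leaving a flat shoulder, a grip knob 22 mm in diameter and 26 mm high; 50 mm in all. This point is on its axis, 25 mm above its underside, 1 mm above the shoulder; z up. The skirt is open below, with a lip 18 mm across at its mouth.
- foam: Grey foam slab, 260 (x) by 100 (y) by 12 mm, fixed to the table; origin at the centre of its underside. The lock cap, the flat cap and the tall plug stand upright on its middle line along x, 80 mm apart, in any order.
- flat_cap: Black flat cap without a knob, 52 mm in diameter, 16 mm high; on the foam slab. Not used; leave it. Origin: centre of its underside.
- tall_plug: Black slim plug, 26 mm in diameter, foot 34 mm, 62 mm high; on the foam slab. Not used; leave it. Origin: centre of its underside.
- tape_roll: Cardboard tape roll lying flat, 90 mm in diameter, 45 mm high; leave it. Origin: centre of its underside.
- eyepiece: Dark steel eyepiece standing up, 34 mm in diameter, 58 mm high; leave it. Origin: centre of its underside.
- driver: Screwdriver lying on the table; leave it.
- jar: Closed white jar, 48 mm in diameter, 70 mm high; leave it. Origin: centre of its underside.
- lens_box: Small carton, 70 x 50 x 35 mm; leave it. Origin: centre of its underside.
- cap: The lock cap (origin: centre of its underside). Pushed down over the stud it meets the balls with its underside about 8 mm above stud, takes 7 to 12 N to pass them (at about 4.5 mm the force drops: the click), then rests on the washer, underside level with stud. Pressing on squeezes the washer.
- collar (a point): Centre of the C-shaped white collar on the carriage, level with stud: 46 mm inside, 54 mm outside, its top 9 mm above this point, its mouth (32 mm wide) towards +y. The cap fits inside it over the stud only if the carriage is home, this point then on the stud's axis.
- stage: The stage's base: dark grey steel plate 150 (x) by 310 (y) by 24 mm, fixed on the table, with two steel rails along y. Origin on the table at the plate's x middle; the plate runs from y = -165 to +145 mm, the stud stands at y = +100 mm.
Things that resemble listed ones, but are neither listed nor needed, are in the scene too. What is shaped like the cap but purple or yellow is not meant.

How it is judged:
By the outcome, as a careful person would: the job done as asked, in the order asked, and still so for the second after the job is handed in, while the arm keeps its last pose, push and grip.
It also fails if it takes over 69 s, if anything falls off the work surface, if the arm or the gripper's body presses on something with over 40 N, if the wrist force passes 120 N, or if a joint passes its speed limit or range.

## Robot

A 7-joint arm with a two-finger parallel gripper is mounted at the origin on the work surface. World frame = base frame: x ahead of the robot, y to its left, z up, the work surface at z = 0. Lengths are in m, angles in degrees, forces in N, time in s.
With the tool pointing down it reaches from about 0.425 to 0.875 m from the base axis. Payload 4.7 kg.
Tool frame: the origin (TCP) lies midway between the tips of the shut fingers; the grasp point (between the pads) lies 19 mm behind it; z points along the fingers, y is the direction in which the jaws open and shut (so a half turn about z gives the same grasp; the last joint's range is limited). The gripper opens to 87 mm and grips with 3 to 60 N. Pads are 19 mm wide; open, the fingers measure 117 mm over their backs; the gripper's body (75 mm by 190 mm) begins 51 mm behind the grasp point.
Start: joints at [76.381, 18.392, -4.016, 83.108, 1.295, 78.541, -3.26], TCP at [0.162, -0.63, 0.223] pointing down, gripper open.
Joint ranges: [-163.93, 163.93], [-17.29, 119.83], [-79.2, 71.16], [3.27, 140.29], [-89.18, 269.18], [5.43, 117.66], [-154.24, 154.24]. Speed limits (degrees/s): [147.25, 147.25, 180, 180, 180, 180, 180].

## Interface

Orientations are given as [roll, pitch, yaw] about the fixed x, y, z axes, in that order (R = Rz(yaw) Ry(pitch) Rx(roll)).
In Python, from cell import env gives the robot as it stands. The module is installed in compiled form; this text tells all that it offers.
- The arm moves only by the tool servo_tool, never from a script. Its argument "plan" is a list of rows, each a list of 3 entries, a list of its own where there are three numbers: the opening, from 0 (shut) to 1 (fully open), then the shift along the tool's x, y, z in cm, then the turn, a rotation vector about the tool's x, y, z in degrees. A call has 1 to 20 rows; each row shifts and turns the pose as measured when the row begins, along the tool's axes as they then stand; what a row does not reach is not made up. A row lasts 1/12 s, in which the tool goes at most 41.7 mm and 7.16 degrees, less where a joint would pass 70% of its speed; a pose out of reach is approached as far as the arm can. A call is refused whole if a number of a shift passes 4.17 or a number of a turn 7.16, either way. A call with a gripper value outside its range is refused whole. The fingers move at their own pace and stop on an object; "force" is the grip in N (left out, the last holds). Time passes only in rows, so rows that do not move let the fingers close. It gives the time, the measured TCP pose, the force and the opening at its end, in the units of the state.
- env.get_obs(): the state, without advancing time (a new reading comes with each control period).
- env.read_camera(name): name is "scene" or "top"; returns a dict with "image" (480x640x3 uint8, blue, green, red), "fx", "fy", "cx", "cy" (pixels), "rvec" (rotation vector, rad) and "tvec" (3), from world to camera coordinates, as OpenCV has them. Camera axes: x right, y down, z forward; pixel columns grow to the right and rows downward; lengths in m; the calibration is good to about 2 mm. A picture is of the moment at which its call begins. There is no depth.
- env.sign_off(): hands the job in, once; it reports no verdict.
The state is a dict: "time_s": time; "qpos": joint angles; "joint_velocities": joint speeds; "effort": joint torques, N m; "tool_pos": TCP position; "tool_rot": TCP orientation; "force": force on the tool from outside, world axes, zero at the start; "wrist_torque": the same for the moment, N m; "grip_width": finger opening in m.
Only numpy, scipy, OpenCV 4.12 (cv2) and the standard library are available. Lean on these libraries where they do the work, as an engineer would, in place of code of your own. Each camera call takes 0.05 s, during which the arm holds its last target. There are 200 camera calls.

## Working session

There is one attempt and no reset: what is moved stays moved. The work goes in short steps, Python scripts to look and compute and a tool call to move; the robot and the scene stay as the last step left them, time stands still between calls to the robot, and variables do not carry over. Pictures are saved under pics/ and viewed, about 8 in all and at most 12, crops included, and the job is handed in when it is done.

Besides the shell and the picture viewer there is one more tool, called after ">>>" in YAML: its name, and indented under it one key for each argument. servo_tool: Moves the arm, as the interface text tells. Its arguments: {"type":"object","properties":{"plan":{"type":"array"},"force":{"type":"number"}},"required":["plan"]}

```bash
mkdir -p pics; cat > h.py <<'E'
import numpy as np, cv2
from cell import env
def cam(n):
    c=env.read_camera(n); c['R']=cv2.Rodrigues(np.array(c['rvec'],float))[0]; c['t']=np.array(c['tvec'],float).ravel(); return c
def ray(c,u,v,z):
    d=c['R'].T@np.array([(u-c['cx'])/c['fx'],(v-c['cy'])/c['fy'],1]); o=-c['R'].T@c['t']
    return o+d*(z-o[2])/d[2]
def proj(c,p):
    q=c['R']@np.array(p,float)+c['t']; return np.array([c['fx']*q[0]/q[2]+c['cx'],c['fy']*q[1]/q[2]+c['cy']])
E
python3 - <<'E'
from h import *
for n in('scene','top'):
    c=cam(n); cv2.imwrite(f'pics/{n}0.png',c['image']); print(n,c['fx'],c['fy'],c['cx'],c['cy'],-c['R'].T@c['t'],c['R'].round(3).tolist())
print(env.get_obs())
E
```

```text
scene 552.1300464840265 552.1300464840265 315.5003003293945 236.44779780757398 [1.41181458 0.06715786 0.99435738] [[0.003, 1.0, -0.018], [0.728, -0.014, -0.685], [-0.685, -0.011, -0.728]]
top 584.9198335983803 584.9198335983803 318.7951802261453 240.34425294558216 [0.34350516 0.05159603 1.42727447] [[-0.029, -0.999, 0.018], [-0.992, 0.026, -0.121], [0.12, -0.022, -0.992]]
{'time_s': 0.1, 'qpos': array([76.38080328, 18.43573541, -4.01523933, 83.16790667,  1.29512425,
       78.5418671 , -3.26089284]), 'joint_velocities': array([ 0.07767697, -0.03042706,  0.07040465, -0.18176909, -0.00250449,
       -0.04633366, -0.15090784]), 'effort': array([-3.89035122e-04, -4.92571771e+01, -4.05974854e-01, -3.13399458e+01,
       -6.40939688e-02,  3.95069481e-02,  7.56827944e-05]), 'tool_pos': array([ 0.16176851, -0.62902964,  0.22156044]), 'tool_rot': array([-1.79899730e+02,  5.72109611e-03,  1.44276509e+01]), 'force': array([ 0.17216642, -0.4110296 ,  0.11152906]), 'wrist_torque': array([ 0.04123482, -0.00212535, -0.03776412]), 'grip_width': 0.08672909329434934}
```

View pics/scene0.png

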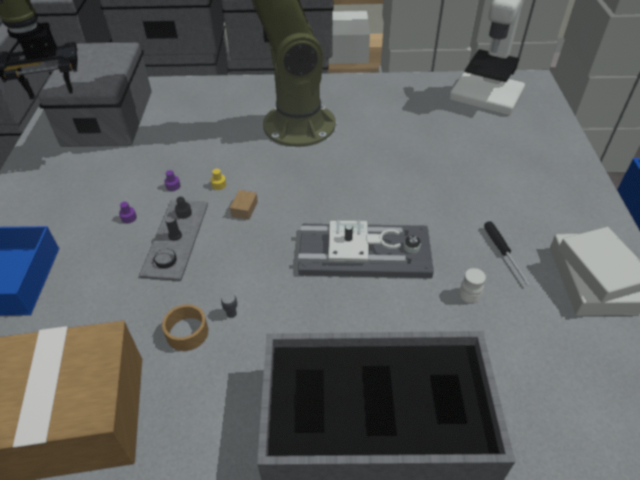

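View pics/top0.png

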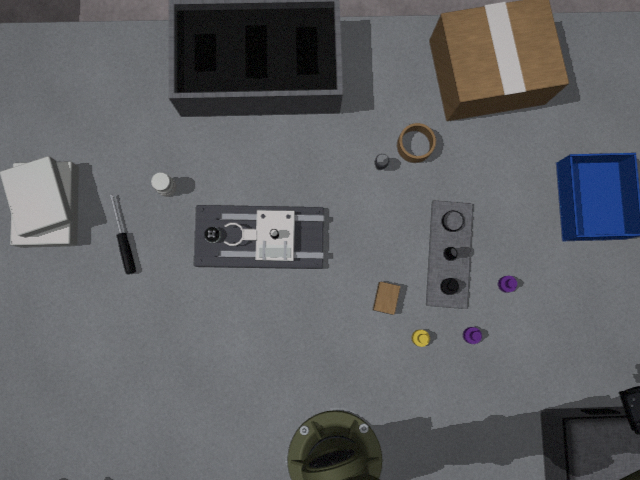

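The scene view shows the stage with post about (348,233) and stud (413,243), and the foam at (175,238). The top view shows the post at (274,234), the stud at (212,234), and foam items at (453,220), (451,253) and (450,286). Cap candidates in the top view: (450,286) black with a broad skirt; (451,253) a slim plug; (453,220) flat; purple at (508,284) and (473,335); yellow at (422,338). The black one at (450,286) looks right, so I'll confirm it in a crop.

```bash
python3 - <<'E'
from h import *
t=cv2.imread('pics/top0.png'); s=cv2.imread('pics/scene0.png')
f=lambda im,x,y,w,h:cv2.resize(im[y:y+h,x:x+w],(400,300),interpolation=cv2.INTER_CUBIC)
g=lambda im:np.clip(im.astype(float)*1.6,0,255).astype('uint8')
o=np.vstack([np.hstack([f(s,132,184,100,75+0),f(t,400,210,120,90)]),np.hstack([f(s,292,190,148,111),f(t,190,180,144,108)])])
cv2.imwrite('pics/crop1.png',g(o))
E
```

```text
(no output)
```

View pics/crop1.png

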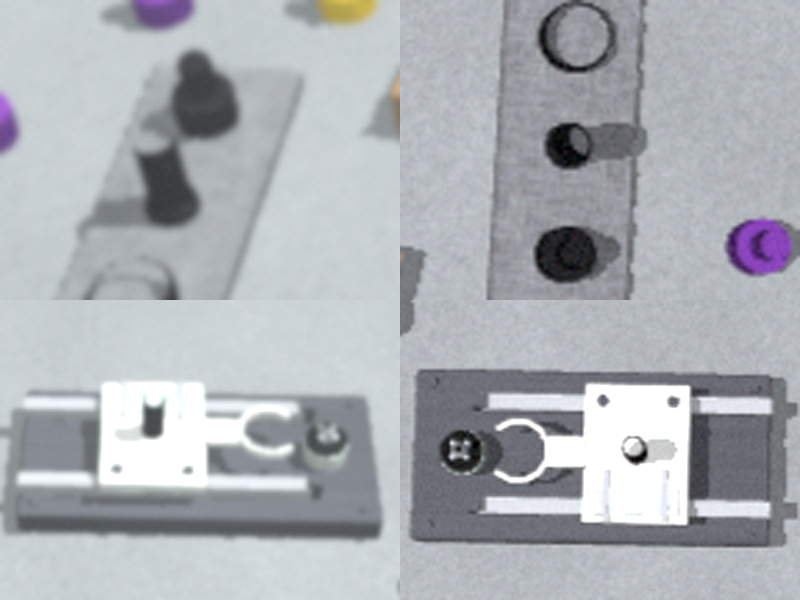

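Confirmed: the black broad skirt with knob is at top (450,286) and scene (182,207). The plug is slim and the flat cap has no knob. Stage is nearly axis-aligned, with the collar open towards the stud (left in the top view).

```bash
cat > m.py <<'E'
from h import *
def big(mask,box):
    m=np.zeros_like(mask);x,y,w,h=box;m[y:y+h,x:x+w]=mask[y:y+h,x:x+w]
    return max(cv2.findContours(m,cv2.RETR_EXTERNAL,cv2.CHAIN_APPROX_NONE)[0],key=cv2.contourArea)
def cen(k): M=cv2.moments(k); return M['m10']/M['m00'],M['m01']/M['m00']
def rect(c,k,z):
    P=np.array([ray(c,u,v,z)[:2] for u,v in k[:,0]])*1000
    (a,b),(w,h),ang=cv2.minAreaRect(P.astype('f4')); print('  rect mm',round(a,1),round(b,1),round(w,1),round(h,1),round(ang,2))
E
python3 - <<'E'
from m import *
t=cam('top'); g=cv2.cvtColor(t['image'],cv2.COLOR_BGR2GRAY)
s=cam('scene'); gs=cv2.cvtColor(s['image'],cv2.COLOR_BGR2GRAY)
print('vals cap',g[286,440:462],'\nfoam row',g[270,420:480:3],'\nstage col',g[198:275:3,250],'\nstud row',g[234,190:290:2])
print('cap scene row',gs[208,168:198])
for th in(25,35,45):
    k=big((g<th).astype('u1')*255,(436,270,36,34)); print('cap',th,cen(k),cv2.boundingRect(k),ray(t,*cen(k),.024)); rect(t,k,.024)
for th in(150,180):
    w=(g>th).astype('u1')*255; k=big(cv2.morphologyEx(w,cv2.MORPH_OPEN,np.ones((15,15))),(230,195,90,80)); print('plate',th,cv2.boundingRect(k)); rect(t,k,.050)
for th in(70,85,95):
    k=big((g<th).astype('u1')*255,(185,195,150,80)); print('base',th,cv2.boundingRect(k)); rect(t,k,.024)
for th in(25,40): 
    k=big((g<th).astype('u1')*255,(200,222,28,26)); print('washer',th,cen(k),cv2.boundingRect(k),ray(t,*cen(k),.046)); rect(t,k,.046)
E
```

```text
vals cap [60 15 22 18 21 24 12  8 18 22 26 17 27 21 15 21 21 22 27 59 69 63] 
foam row [116 118 124  88  98 102 101  90  87  87  95  98  99  96  98  97  95 108
 116 111] 
stage col [115 116 119  66  70  85 146 134  74  71  78 188 188 188  85  66  71  72
 143 147  73  71  72  50 113 116] 
stud row [113 111  91  71  72  71  69  47  20  74  53  74  45  14  25  58  40  46
  45  71  71  73  68  73  70  72 161 183 185 188 188 185 188 159 188 186
 185 188 188 187 114 143 129 102  27 131 129 128 128 126]
cap scene row [110 111 110 110 109 104  88  62  48  43  43  43  41  41  43  44  44  46
  48  49  50  51  71  97 111 116 118 117 116 115]
cap 25 (449.0979335130278, 285.5579514824798) (441, 278, 18, 16) [ 0.39594398 -0.28908816  0.024     ]
  rect mm 395.8 -289.0 34.6 40.8 16.61
cap 35 (449.3979015334947, 285.7788539144471) (441, 278, 18, 16) [ 0.39539427 -0.28978258  0.024     ]
  rect mm 396.1 -290.0 41.4 36.0 88.38
cap 45 (449.43607305936075, 285.89421613394217) (441, 278, 18, 17) [ 0.39511522 -0.28985924  0.024     ]
  rect mm 394.9 -290.0 41.4 38.4 88.38
plate 150 (266, 211, 20, 18)
  rect mm 563.3 123.2 45.4 40.9 88.53
plate 180 (267, 211, 18, 17)
  rect mm 564.5 123.1 40.6 38.5 88.53
base 70 (195, 215, 129, 54)
  rect mm 513.0 164.5 310.4 124.0 86.69
base 85 (194, 205, 139, 64)
  rect mm 526.8 154.6 332.5 151.9 87.7
base 95 (193, 205, 140, 64)
  rect mm 527.0 155.1 333.7 152.4 87.66
washer 25 (213.4857142857143, 233.8) (205, 227, 14, 14) [0.53335955 0.27107291 0.046     ]
  rect mm 534.3 275.8 30.8 31.2 89.54
washer 40 (211.58775029446406, 233.8303886925795) (205, 227, 14, 15) [0.5334051  0.27556451 0.046     ]
  rect mm 533.0 275.8 32.4 31.7 43.76
```

```bash
cat > stage.py <<'E'
from m import *
def stage():
    t=cam('top'); g=cv2.cvtColor(t['image'],cv2.COLOR_BGR2GRAY); P=lambda u,v,z:ray(t,u,v,z)[:2]*1000
    # base long edges: per-column half-level crossing at the far (small row) and near edges
    def cross(a,lo,hi,lev,up):  # first crossing scanning lo->hi
        st=1 if hi>lo else -1
        for i in range(lo,hi,st):
            if (a[i]-lev)*(a[i+st]-lev)<=0 and a[i]!=a[i+st]: return i+st*(lev-a[i])/(float(a[i+st])-a[i])
    gf=g.astype(float)
    far=np.array([P(u,cross(gf[:,u],198,215,93,0),.024) for u in range(200,322,2)])
    near=np.array([P(u,cross(gf[:,u],278,258,93,0),.024) for u in range(200,322,2)])
    for n,e in(('far',far),('near',near)):
        for _ in range(3):
            p=np.polyfit(e[:,1],e[:,0],1); r=abs(e[:,0]-np.polyval(p,e[:,1])); e=e[r<max(1.5,2*np.median(r))]
        print(n,'x at y=276: %.1f'%np.polyval(p,276),'yaw %.2f'%-np.degrees(np.arctan(p[0])),'n',len(e))
    e=np.array([P(cross(gf[v],188,205,93,0),v,.024) for v in range(212,262,2)]); print('+y edge y at stud row',np.median(e[:,1]),np.polyfit(e[:,0],e[:,1],1))
    w=(g>120).astype('u1')*255; k=big(cv2.morphologyEx(w,cv2.MORPH_OPEN,np.ones((9,9))),(185,195,150,80)); print('plate',cv2.boundingRect(k)); rect(t,k,.050)
    return t,g
if __name__=='__main__':
    t,g=stage()
    for z in(.046,.056): print('stud',ray(t,211.6,233.8,z))
    s=cam('scene'); gs=cv2.cvtColor(s['image'],cv2.COLOR_BGR2GRAY)
    print('stud->scene',proj(s,[.5333,.2757,.046]),'cap->scene shoulder',proj(s,[.3953,-.2898,.036]))
    for p in([.5333,.2757,.060],[.5333,.2757,.046]): print(proj(t,p))
    print(gs[236:252,400:428])
E
python3 stage.py
```

```text
far x at y=276: 608.4 yaw -2.49 n 61
near x at y=276: 455.8 yaw -2.47 n 61
+y edge y at stud row 321.16339153952225 [-4.50012897e-02  3.44756075e+02]
plate (242, 211, 52, 50)
  rect mm 525.6 142.9 121.0 117.3 88.53
stud [0.53347714 0.27553504 0.046     ]
stud [0.5321018  0.27391379 0.056     ]
stud->scene [410.81075579 239.36287022] cap->scene shoulder [180.12012122 205.28489214]
[210.55579749 233.09003986]
[211.53079554 233.87573971]
[[ 85  85  86  84  83  79  73  68  70  84  93  89  78  79  92 100  92  81
   82  84  86  85  85  85  85  85  85  86]
 [ 86  86  86  87  84  79  68  60  62  78  91  94  91  95 108 110  92  74
   73  79  83  86  86  85  85  86  84  85]
 [ 87  86  85  86  83  74  61  52  54  71  87  98 104 111 117 113  91  67
   64  73  81  83  84  85  84  84  85  85]
 [ 86  86  86  86  82  68  54  48  53  73  99 108 108 111 117 119 106  79
   59  65  75  83  85  84  85  85  84  85]
 [ 87  86  86  87  82  67  51  48  55  81 109 119 109 104 110 123 121  91
   60  59  72  81  84  85  84  86  85  85]
 [ 88  85  85  86  83  67  52  48  51  72  99 110 102  94  97 107 107  83
  
[... 511 characters left out ...]
 93  73  68  73  83  92  93  84  72  63  58  54  52  55  59  63  70  86
  105 112 102  89  86  84  84  84  84  84]
 [ 79  68  67  73  84  91  96  96  90  84  81  75  73  76  89 100 104 110
  118 114  99  88  85  85  86  85  85  85]
 [ 70  66  67  72  81  89  94  97  97  99  98  99  95 100 115 124 124 122
  118 108  95  88  86  86  87  86  85  85]
 [ 67  67  67  69  77  86  91  95  98  99 102 103 102 106 112 118 119 116
  111 102  91  86  86  85  87  86  86  86]
 [ 69  67  66  67  71  80  88  92  95  98  99 101 101 102 104 106 109 109
  104  95  88  87  86  86  87  85  86  85]
 [ 75  69  67  67  68  73  80  88  94  97  99  98  99 100 102 103 104 102
   98  90  87  87  86  87  86  87  86  86]]
```

```bash
python3 - <<'E'
from m import *
t=cam('top'); g=cv2.cvtColor(t['image'],cv2.COLOR_BGR2GRAY)
print('post top',ray(t,274.4,233.7,.091),'plate -y edge',ray(t,293.7,234,.05))
print(g[228:242,266:294])
E
```

```text
post top [0.52372444 0.12419777 0.091     ] plate -y edge [0.52733046 0.08069889 0.05      ]
[[186 187 187 188 189 181 174 176 176 174 180 186 187 187 187 186 187 189
  186 188 189 186 187 184 188 187 187 158]
 [187 187 188 188 179 129  94 113 102  81 117 168 184 182 182 179 179 178
  180 180 180 185 188 186 184 188 189 162]
 [186 188 187 188 129 111 171 187 181 152  83 113 167 146 128 128 128 132
  129 127 125 167 180 185 189 186 186 159]
 [187 186 185 180 118 166 188 181 146 130  98  54 108 128 128 128 129 128
  129 128 130 129 128 172 187 187 187 150]
 [186 188 187 153 138 174 182 147 129 129 129  73  82 119 131 129 127 129
  132 131 127 127 126 168 187 186 190 148]
 [186 188 187 137 101 167 148 131 129 133 128  75  56 117 127 129 130 129
  133 129 127 126 131 129 174 187 187 148]
 [185 189 187 162 116 157 143 131 128 127 103  50  29 112 128 129 130 130
  131 127 127 128 130 137 174 187 187 148]
 [190 188 189 187 112  60 109 120 122 102  57  14  14 112 129 130 129 127
  131 132 131 129 128 172 188 187 188 144]
 [189 186 188 188 145  69  28  42  38  23   6   1  44 112 131 129 128 128
  131 134 129 130 137 174 187 187 189 135]
 [188 189 189 187 188 130  53  17   5   2   8  20  89 121 127 130 137 143
  143 140 141 142 174 186 187 188 186 135]
 [187 185 187 186 187 187 131  73  44  38  70  94 128 140 140 141 172 186
  189 187 188 188 188 184 186 189 188 136]
 [186 188 188 186 188 185 188 163 128 117 168 187 188 185 189 186 188 188
  183 189 189 188 188 187 186 185 188 132]
 [186 184 185 188 190 190 188 190 187 186 187 186 186 189 184 187 185 187
  182 179 181 186 186 186 185 186 186 130]
 [172 185 185 187 187 186 185 187 185 186 187 189 190 186 186 187 186 181
  159 148 140 173 186 189 186 186 185 128]]
```

>>> servo_tool:
  plan:
    - [1,[4,0,0],[0,0,7]]
    - [1,[4,0,0],[0,0,7]]
    - [1,[4,0,0],[0,0,3]]
    - [1,[2.8,-2.8,0],[0,0,0]]
    - [1,[2.8,-2.8,0],[0,0,0]]
    - [1,[2.8,-2.8,0],[0,0,0]]
    - [1,[2,-3.5,0],[0,0,0]]
    - [1,[2,-3.5,0],[0,0,0]]
    - [1,[1,-4,0],[0,0,0]]
    - [1,[1,-4,0],[0,0,0]]
    - [1,[1,-4,0],[0,0,0]]
    - [1,[1,-4,0],[0,0,0]]
    - [1,[1,-4,0],[0,0,0]]
    - [1,[0,-4,0],[0,0,0]]
    - [1,[0,-4,0],[0,0,0]]
    - [1,[0,-4,0],[0,0,0]]
    - [1,[0,-4,0],[0,0,0]]
    - [1,[0,0,0],[0,0,0]]
  force: 15

```text
time_s: 1.85
tool_pos: [0.4884, -0.0994, 0.2166]
tool_rot: [179.9, 0.1, -3.2]
force: [0.8, 0.7, 0.9]
grip_width: 0.0869
```

>>> servo_tool:
  plan:
    - [1,[0.4,-3.8,0],[0,0,-0.7]]
    - [1,[0.4,-3.8,0],[0,0,0]]
    - [1,[0.4,-3.8,0],[0,0,0]]
    - [1,[0.4,-3.8,0],[0,0,0]]
    - [1,[0.4,-3.8,0],[0,0,0]]
    - [1,[0.4,-3.7,0],[0,0,0]]
    - [1,[0,0,0],[0,0,0]]
    - [1,[0,0,3.5],[0,0,0]]
    - [1,[0,0,3.5],[0,0,0]]
    - [1,[0,0,3.0],[0,0,0]]
    - [1,[0,0,0],[0,0,0]]
    - [1,[0,0,0],[0,0,0]]

```text
time_s: 2.85
tool_pos: [0.5257, 0.1334, 0.1177]
tool_rot: [180.0, -0.7, -2.0]
force: [0.0, -0.3, 1.1]
grip_width: 0.0873
```

>>> servo_tool:
  plan:
    - [1,[0,0.8,0],[0,0.7,0.5]]
    - [1,[0,0,0],[0,0,0]]
    - [1,[0,0,3.0],[0,0,0]]
    - [1,[0,0,1.5],[0,0,0]]
    - [1,[0,0,0.8],[0,0,0]]
    - [1,[0,0,0],[0,0,0]]
    - [1,[0,0,0],[0,0,0]]

```text
time_s: 3.43
tool_pos: [0.536, 0.1218, 0.0755]
tool_rot: [-180.0, -2.6, -2.9]
force: [0.1, -0.2, 0.0]
grip_width: 0.0871
```

>>> servo_tool:
  plan:
    - [1,[0,0,0],[0,-2.6,0]]
    - [1,[0,0,0],[0,0,0]]
    - [1,[0,0,0],[0,0,0]]

```text
time_s: 3.68
tool_pos: [0.5382, 0.122, 0.0797]
tool_rot: [-180.0, -0.3, -3.0]
force: [0.5, -0.2, -0.7]
grip_width: 0.0873
```

>>> servo_tool:
  plan:
    - [1,[-1.2,-0.3,0],[0,0,-0.4]]
    - [1,[0,0,0],[0,0,0]]
    - [1,[0,0,0.8],[0,0,0]]
    - [1,[0,0,0.8],[0,0,0]]
    - [1,[0,0,0],[0,0,0]]
    - [1,[0,0,0],[0,0,0]]

```text
time_s: 4.18
tool_pos: [0.5252, 0.1266, 0.0642]
tool_rot: [-180.0, -0.6, -2.4]
force: [-0.2, 0.3, 0.4]
grip_width: 0.0871
```

>>> servo_tool:
  plan:
    - [1,[0,0,0.5],[0,-0.4,0]]
    - [0,[0,0,0],[0,0,0]]
    - [0,[0,0,0],[0,0,0]]
    - [0,[0,0,0],[0,0,0]]
    - [0,[0,0,0],[0,0,0]]
    - [0,[0,0,0],[0,0,0]]
    - [0,[0,0,0],[0,0,0]]
    - [0,[0,0,0],[0,0,0]]
    - [0,[0,0,0],[0,0,0]]
  force: 15

```text
time_s: 4.93
tool_pos: [0.5255, 0.1265, 0.0581]
tool_rot: [-180.0, -0.1, -2.5]
force: [0.2, -0.5, -0.3]
grip_width: 0.0413
```

>>> servo_tool:
  plan:
    - [0,[0,0,0],[0,0,0]]
    - [0,[0,0,0],[0,0,0]]
    - [0,[0,0,0],[0,0,0]]
    - [0,[0,0,0],[0,0,0]]
    - [0,[0,0,0],[0,0,0]]
    - [0,[0,0,0],[0,0,0]]

```text
time_s: 5.43
tool_pos: [0.5257, 0.1267, 0.0584]
tool_rot: [-180.0, -0.2, -2.5]
force: [-0.2, -0.6, -0.7]
grip_width: 0.0199
```

Gripped the post (width 19.9 mm). Sliding home.

>>> servo_tool:
  plan:
    - [0,[0,-0.8,0],[0,0,0]]
    - [0,[0,-0.8,0],[0,0,0]]
    - [0,[0,-0.8,0],[0,0,0]]
    - [0,[0,-0.8,0],[0,0,0]]
    - [0,[0,-0.8,0],[0,0,0]]
    - [0,[0,-0.5,0],[0,0,0]]
    - [0,[0,-0.3,0],[0,0,0]]
    - [0,[0,0,0],[0,0,0]]

```text
time_s: 6.1
tool_pos: [0.5278, 0.1772, 0.0583]
tool_rot: [179.8, -0.1, -2.5]
force: [-0.8, -3.3, 2.9]
grip_width: 0.0192
```

>>> servo_tool:
  plan:
    - [0,[0,-0.4,0],[0,0,0]]
    - [0,[0,-0.4,0],[0,0,0]]
    - [0,[0,-0.4,0],[0,0,0]]

```text
time_s: 6.35
tool_pos: [0.5278, 0.177, 0.0582]
tool_rot: [178.6, 0.2, -2.8]
force: [-3.5, -9.0, 8.0]
grip_width: 0.0189
```

>>> servo_tool:
  plan:
    - [0,[0,0,0],[0,0,0]]
    - [0,[0,0,0],[0,0,0]]

```text
time_s: 6.52
tool_pos: [0.5278, 0.1769, 0.0583]
tool_rot: [178.7, 0.2, -2.9]
force: [-1.1, -1.5, 0.7]
grip_width: 0.0194
```

>>> servo_tool:
  plan:
    - [0,[0,0,0],[1.3,0,0]]
    - [0,[0,0,0],[0,0,0]]
    - [0,[0,0,0],[0,0,0]]

```text
time_s: 6.77
tool_pos: [0.5278, 0.1768, 0.0582]
tool_rot: [180.0, 0.2, -2.9]
force: [-0.4, -1.2, 1.0]
grip_width: 0.0196
```

>>> servo_tool:
  plan:
    - [0.5,[0,0,0],[0,0,0]]
    - [0.5,[0,0,0],[0,0,0]]
    - [0.5,[0,0,0],[0,0,0]]
    - [0.5,[0,0,0],[0,0,0]]
    - [0.5,[0,0,0],[0,0,0]]
    - [0.5,[0,0,-3],[0,0,0]]
    - [0.5,[0,0,-2],[0,0,0]]
    - [0.5,[0,0,0],[0,0,0]]

```text
time_s: 7.43
tool_pos: [0.526, 0.1808, 0.1077]
tool_rot: [-179.8, 0.4, -2.7]
force: [0.1, 0.8, 0.6]
grip_width: 0.0433
```

>>> servo_tool:
  plan:
    - [0.6,[0,0,0],[0,0,7.1]]
    - [0.6,[0,0,0],[0,0,7.1]]
    - [0.6,[0,0,0],[0,0,7.1]]
    - [0.6,[0,0,0],[0,0,7.1]]
    - [0.6,[0,0,0],[0,0,7.1]]
    - [0.6,[0,0,0],[0,0,7.1]]
    - [0.6,[0,0,0],[0,0,7.1]]
    - [0.6,[0,0,0],[0,0,7.1]]
    - [0.6,[0,0,0],[0,0,7.1]]
    - [0.6,[0,0,0],[0,0,7.1]]
    - [0.6,[0,0,0],[0,0,7.1]]
    - [0.6,[0,0,0],[0,0,7.1]]
    - [0.6,[0,0,0],[0,0,4.6]]
    - [0.6,[0,0,0],[0,0,0]]
    - [0.6,[0,0,0],[0,0,0]]

```text
time_s: 8.68
tool_pos: [0.5144, 0.1743, 0.0773]
tool_rot: [176.2, 0.7, -60.0]
force: [-0.5, 0.0, -0.4]
grip_width: 0.0518
```

>>> servo_tool:
  plan:
    - [0.6,[0,0,-4],[3.5,0,0]]
    - [0.6,[0,0,-1.5],[0,0,0]]
    - [0.6,[0,0,0],[0,0,0]]

```text
time_s: 8.93
tool_pos: [0.5141, 0.1782, 0.1281]
tool_rot: [179.2, 0.7, -59.2]
force: [0.6, 0.6, 0.8]
grip_width: 0.052
```

>>> servo_tool:
  plan:
    - [0.6,[0,0,-0.3],[0,0,7]]
    - [0.6,[0,0,-0.3],[0,0,7]]
    - [0.6,[0,0,-0.3],[0,0,7]]
    - [0.6,[0,0,-0.3],[0,0,7]]
    - [0.6,[0,0,0],[0,0,4]]
    - [0.6,[0,0,0],[0,0,0]]
    - [0.6,[0,0,0],[0,0,0]]

```text
time_s: 9.52
tool_pos: [0.5744, 0.1282, 0.0639]
tool_rot: [174.7, 7.0, -85.8]
force: [0.3, -0.1, -0.3]
grip_width: 0.0522
```

```bash
python3 -c "
from cell import env
o=env.get_obs();print(o['qpos'].round(1),o['joint_velocities'].round(1),o['tool_pos'],o['tool_rot'],o['force'])"
```

```text
[ -61.2   41.    70.   100.   -45.4   77.2 -153.9] [ 4.9  3.1 -2.2  0.9 -1.7  0.6  1.4] [0.57440976 0.1281824  0.06387897] [174.68900322   6.95388191 -85.75775798] [ 0.27196469 -0.1319318  -0.33836171]
```

>>> servo_tool:
  plan:
    - [0.6,[0,0,-3],[0,0,-3]]
    - [0.6,[0,0,-4],[0,0,-5]]
    - [0.6,[0,0,-4],[0,0,-7]]
    - [0.6,[0,0,-1],[0,0,-7]]
    - [0.6,[0,0,0],[0,0,-7]]
    - [0.6,[0,0,0],[0,0,-7]]
    - [0.6,[0,0,0],[0,0,-7]]
    - [0.6,[0,0,0],[0,0,-7]]
    - [0.6,[0,0,0],[0,0,0]]

```text
time_s: 10.27
tool_pos: [0.583, 0.1184, 0.1858]
tool_rot: [-177.6, 9.4, -33.4]
force: [0.0, -0.3, -0.6]
grip_width: 0.052
```

```bash
python3 -c "
from cell import env
o=env.get_obs();print(o['qpos'].round(1),o['joint_velocities'].round(1),o['tool_pos'],o['tool_rot'],o['force'])"
```

```text
[ -55.8   27.4   62.5   91.4  -30.8   84.2 -112.5] [-1.  -0.5  0.6  0.2 -1.1  0.7 -3.9] [0.58296918 0.11839597 0.18576627] [-177.58641833    9.37334552  -33.37492427] [ 0.00342715 -0.29453259 -0.60698715]
```

>>> servo_tool:
  plan:
    - [0.6,[0,0,0],[-1.2,4.7,-6.5]]
    - [0.6,[0,0,0],[-1.2,4.7,-6.5]]
    - [0.6,[0,0,0],[0,0,-7]]
    - [0.6,[0,0,0],[0,0,-7]]
    - [0.6,[0,0,0],[0,0,-7]]
    - [0.6,[0,0,0],[0,0,-7]]
    - [0.6,[0,0,0],[0,0,-7]]
    - [0.6,[0,0,0],[0,0,-7]]
    - [0.6,[0,0,0],[0,0,-7]]
    - [0.6,[0,0,0],[0,0,-7]]
    - [0.6,[0,0,0],[0,0,-7]]
    - [0.6,[0,0,0],[0,0,-7]]
    - [0.6,[0,0,0],[0,0,-7]]
    - [0.6,[0,0,0],[0,0,-7]]
    - [0.6,[0,0,0],[0,0,0]]

```text
time_s: 11.52
tool_pos: [0.5764, 0.1324, 0.1886]
tool_rot: [-179.0, -2.1, 63.6]
force: [-0.7, -0.1, 0.5]
grip_width: 0.0521
```

```bash
cat > st.py <<'E'
from cell import env
import sys, numpy as np
o=env.get_obs();print('t',round(o['time_s'],2),'q',o['qpos'].round(1),'pos',(o['tool_pos']*1e3).round(1),'rot',o['tool_rot'].round(2),'F',o['force'].round(1),'g',round(o['grip_width']*1e3,1))
if len(sys.argv)>3:
    from scipy.spatial.transform import Rotation as Ro
    R=Ro.from_euler('xyz',o['tool_rot'],degrees=True); d=np.array([float(a) for a in sys.argv[1:4]])-o['tool_pos']*1e3
    print('shift cm',(R.inv().apply(d)/10).round(2))
    if len(sys.argv)>4: print('turn',(R.inv()*Ro.from_euler('xyz',[180,0,float(sys.argv[4])],degrees=True)).as_rotvec(degrees=True).round(2))
E
python3 st.py 527.8 176.8 120 87.5
```

```text
t 11.52 q [-54.7  15.4  48.2  96.4 -14.3  73.3 -29.9] pos [576.4 132.4 188.6] rot [-178.97   -2.08   63.59] F [-0.7 -0.1  0.5] g 52.1
shift cm [ 1.56 -6.2   7.03]
turn [ -0.58  -2.26 -23.88]
```

>>> servo_tool:
  plan:
    - [0.6,[0,0,0],[-0.5,-2.2,-6.5]]
    - [0.6,[0,0,0],[0,0,-7]]
    - [0.6,[0,0,0],[0,0,-6]]
    - [0.6,[2.2,-1.8,1.5],[0,0,-4]]
    - [0.6,[2.2,-1.8,1.5],[0,0,0]]
    - [0.6,[0,-1.0,1.5],[0,0,0]]
    - [0.6,[0,0,0],[0,0,0]]
    - [0.6,[0,0,0],[0,0,0]]

```text
time_s: 12.18
tool_pos: [0.5326, 0.1843, 0.1456]
tool_rot: [-179.9, -0.3, 86.1]
force: [0.9, -0.1, 0.8]
grip_width: 0.0522
```

```bash
python3 st.py 527.8 176.8 60 87.5
```

```text
t 12.18 q [-59.2  13.   42.9 102.7  -9.9  67.9 -17.1] pos [532.6 184.3 145.6] rot [-179.9    -0.32   86.14] F [ 0.9 -0.1  0.8] g 52.2
shift cm [-0.82 -0.41  8.55]
turn [-0.1  -0.32 -1.36]
```

>>> servo_tool:
  plan:
    - [0.6,[-0.8,-0.4,0],[0,-0.3,-1.3]]
    - [0.6,[0,0,0],[0,0,0]]
    - [0.6,[0,0,3],[0,0,0]]
    - [0.6,[0,0,0],[0,0,0]]
    - [0.6,[0,0,0],[0,0,0]]

```text
time_s: 12.6
tool_pos: [0.5332, 0.1735, 0.1206]
tool_rot: [179.6, -0.2, 87.0]
force: [-0.9, 1.0, -0.1]
grip_width: 0.052
```

```bash
python3 st.py 527.8 176.8 60 87.5
```

```text
t 12.6 q [-58.3  13.9  42.9 105.  -10.4  64.7 -14.9] pos [533.2 173.5 120.6] rot [ 1.796e+02 -1.700e-01  8.695e+01] F [-0.9  1.  -0.1] g 52.0
shift cm [ 0.28 -0.6   6.06]
turn [ 0.4  -0.17 -0.55]
```

>>> servo_tool:
  plan:
    - [0.6,[0.3,-0.6,0],[0.4,0,-0.5]]
    - [0.6,[0,0,0],[0,0,0]]
    - [0.6,[0,0,2.5],[0,0,0]]
    - [0.6,[0,0,2],[0,0,0]]
    - [0.6,[0,0,1],[0,0,0]]
    - [0.6,[0,0,0],[0,0,0]]

```text
time_s: 13.1
tool_pos: [0.5327, 0.1783, 0.072]
tool_rot: [179.5, -0.5, 87.3]
force: [-1.2, 0.1, -0.2]
grip_width: 0.0525
```

```bash
python3 st.py 527.8 176.8 60 87.5
```

```text
t 13.1 q [-57.   17.3  41.6 107.7 -13.7  59.2 -12.4] pos [532.7 178.3  72. ] rot [179.46  -0.53  87.34] F [-1.2  0.1 -0.2] g 52.5
shift cm [-0.18 -0.49  1.19]
turn [ 0.54 -0.53 -0.17]
```

>>> servo_tool:
  plan:
    - [0.6,[-0.1,-0.4,1.0],[0.5,-0.5,0]]
    - [0,[0,0,0],[0,0,0]]
    - [0,[0,0,0],[0,0,0]]
    - [0,[0,0,0],[0,0,0]]
    - [0,[0,0,0],[0,0,0]]
    - [0,[0,0,0],[0,0,0]]
    - [0,[0,0,0],[0,0,0]]
    - [0,[0,0,0],[0,0,0]]
    - [0,[0,0,0],[0,0,0]]
    - [0,[0,0,0],[0,0,0]]
    - [0,[0,0,0],[0,0,0]]
    - [0,[0,0,0],[0,0,0]]

```text
time_s: 14.1
tool_pos: [0.53, 0.1787, 0.0653]
tool_rot: [179.9, -0.2, 87.3]
force: [-0.6, 0.2, -0.5]
grip_width: 0.0195
```

```bash
python3 st.py 527.8 176.8 60 87.5
```

```text
t 14.1 q [-57.   18.   41.4 107.9 -13.9  59.  -12.4] pos [530.  178.7  65.3] rot [ 1.7985e+02 -1.6000e-01  8.7340e+01] F [-0.6  0.2 -0.5] g 19.5
shift cm [-0.2  -0.22  0.53]
turn [ 0.15 -0.16 -0.16]
```

>>> servo_tool:
  plan:
    - [0.6,[0,0,0],[0,0,0]]
    - [0.6,[0,0,0],[0,0,0]]
    - [0.6,[0,0,0],[0,0,0]]
    - [0.6,[0,0,0],[0,0,0]]
    - [0.6,[0,0,-3],[0,0,0]]
    - [0.6,[0,0,-4],[0,0,0]]
    - [0.6,[0,0,-4],[0,0,0]]
    - [0.6,[-3,-0.6,-1],[0,0,0]]
    - [0.6,[-4,-0.8,0],[0,0,0]]
    - [0.6,[-4,-0.8,0],[0,0,0]]
    - [0.6,[-4,-0.8,0],[0,0,0]]
    - [0.6,[-4,-0.8,0],[0,0,0]]
    - [0.6,[-4,-0.8,0],[0,0,0]]
    - [0.6,[-4,-0.8,0],[0,0,0]]
    - [0.6,[-4,-0.8,0],[0,0,0]]
    - [0.6,[-4,-0.8,0],[0,0,0]]
    - [0.6,[-4,-0.8,0],[0,0,0]]
    - [0.6,[0,0,0],[0,0,0]]

```text
time_s: 15.6
tool_pos: [0.4351, -0.2183, 0.1919]
tool_rot: [179.0, -0.4, 87.7]
force: [0.2, -0.6, -0.1]
grip_width: 0.0523
```

```bash
python3 st.py 396.5 -288.8 150 90; python3 stage.py | head -5; python3 -c "
from h import *
c=cam('scene');cv2.imwrite('pics/s2.png',c['image']);t=cam('top')['image'];s=c['image']
f=lambda im,x,y,w,h:cv2.resize(im[y:y+h,x:x+w],(400,300),interpolation=cv2.INTER_CUBIC)
cv2.imwrite('pics/crop2.png',np.vstack([np.hstack([f(s,100,130,160,120),f(t,390,200,140,105)]),np.hstack([f(s,292,190,148,111),f(t,190,180,144,108)])]))"
```

```text
t 15.6 q [-44.8  -7.4  65.8 110.4   6.4  72.   16.6] pos [ 435.1 -218.3  191.9] rot [179.02  -0.41  87.69] F [ 0.2 -0.6 -0.1] g 52.3
shift cm [-7.23 -3.64  4.07]
turn [ 0.99 -0.39 -2.31]
far x at y=276: 608.0 yaw -2.49 n 61
near x at y=276: 456.1 yaw -2.47 n 61
+y edge y at stud row 320.684268297778 [-4.57942024e-02  3.44579375e+02]
plate (221, 210, 52, 50)
  rect mm 529.2 192.5 120.7 117.6 88.9
```

View pics/crop2.png

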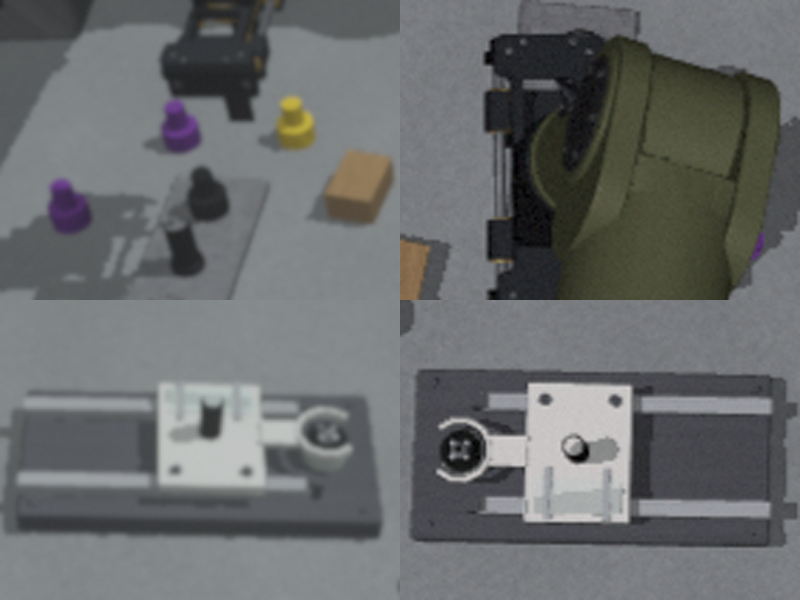

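Crop: lower panels show the collar now encircling the stud (top crop about (461,449)) and the carriage home. Upper left shows the cap at about (207,195), clear of the gripper. Joint 3 is nearing its limit, so I'll turn towards yaw 180, which relieves it.

>>> servo_tool:
  plan:
    - [0.6,[0,0,0],[1,0,-7]]
    - [0.6,[0,0,0],[0,0,-7]]
    - [0.6,[0,0,0],[0,0,-7]]
    - [0.6,[0,0,0],[0,0,-7]]
    - [0.6,[0,0,0],[0,0,-7]]
    - [0.6,[0,0,0],[0,0,-7]]
    - [0.6,[0,0,0],[0,0,-7]]
    - [0.6,[0,0,0],[0,0,-7]]
    - [0.6,[0,0,0],[0,0,-7]]
    - [0.6,[0,0,0],[0,0,-7]]
    - [0.6,[0,0,0],[0,0,-7]]
    - [0.6,[0,0,0],[0,0,-7]]
    - [0.6,[0,0,0],[0,0,-7]]
    - [0.6,[0,0,0],[0,0,0]]

```text
time_s: 16.97
tool_pos: [0.448, -0.1769, 0.1897]
tool_rot: [179.5, -0.4, -177.6]
force: [-0.6, 0.3, 0.5]
grip_width: 0.0522
```

```bash
python3 st.py 396.5 -288.8 150 180
```

```text
t 16.97 q [-53.3  -7.3  68.9 110.2   6.8  73.  105.8] pos [ 448.  -176.9  189.7] rot [ 179.5    -0.36 -177.6 ] F [-0.6  0.3  0.5] g 52.2
shift cm [  5.59 -11.     3.91]
turn [ 0.49 -0.37  2.4 ]
```

>>> servo_tool:
  plan:
    - [0.6,[2,-4,0],[0,0,1]]
    - [0.6,[2,-4,0],[0,0,1]]
    - [0.6,[1.6,-3,0],[0,0,0]]
    - [0.6,[0,0,0],[0,0,0]]
    - [0.6,[0,0,0],[0,0,0]]

```text
time_s: 17.38
tool_pos: [0.3994, -0.2812, 0.1891]
tool_rot: [179.5, -0.3, -179.3]
force: [0.6, 0.5, -0.5]
grip_width: 0.0521
```

```bash
python3 st.py 396.5 -288.8 90 180
```

```text
t 17.38 q [-39.2  -4.5  70.  109.5   4.2  72.6 120.2] pos [ 399.4 -281.2  189.1] rot [ 179.54   -0.32 -179.26] F [ 0.6  0.5 -0.5] g 52.1
shift cm [ 0.24 -0.83  9.9 ]
turn [ 0.45 -0.32  0.73]
```

>>> servo_tool:
  plan:
    - [0.6,[0.2,-0.8,2],[0.4,-0.3,0.7]]
    - [0.6,[0,0,3],[0,0,0]]
    - [0.6,[0,0,3],[0,0,0]]
    - [0.6,[0,0,1],[0,0,0]]
    - [0.6,[0,0,0],[0,0,0]]

```text
time_s: 17.8
tool_pos: [0.4043, -0.2821, 0.0957]
tool_rot: [179.8, 0.3, -179.9]
force: [0.1, -0.4, 0.6]
grip_width: 0.0525
```

```bash
python3 st.py 396.5 -288.8 39 180
```

```text
t 17.8 q [-31.2  10.   68.7 115.6 -11.   61.1 132.7] pos [ 404.3 -282.1   95.7] rot [ 179.82    0.25 -179.94] F [ 0.1 -0.4  0.6] g 52.5
shift cm [ 0.8  -0.68  5.67]
turn [0.18 0.25 0.06]
```

>>> servo_tool:
  plan:
    - [0.6,[0.8,-0.6,0],[0,0,0]]
    - [0.6,[0,0,0],[0,0,0]]
    - [0.6,[0,0,2],[0,0,0]]
    - [0.6,[0,0,1.5],[0,0,0]]
    - [0.6,[0,0,0],[0,0,0]]
    - [0.6,[0,0,0],[0,0,0]]

```text
time_s: 18.3
tool_pos: [0.4017, -0.2851, 0.064]
tool_rot: [179.8, 0.6, -179.6]
force: [0.3, 0.4, 0.5]
grip_width: 0.0527
```

```bash
python3 st.py 396.5 -288 39 180
```

```text
t 18.3 q [-27.1  13.6  66.1 117.5 -15.5  57.5 137.2] pos [ 401.7 -285.1   64. ] rot [ 179.79    0.65 -179.64] F [0.3 0.4 0.5] g 52.7
shift cm [ 0.55 -0.29  2.5 ]
turn [0.21 0.65 0.37]
```

>>> servo_tool:
  plan:
    - [0.6,[0.6,-0.2,0],[0,0.6,0.4]]
    - [0.6,[0.1,0,1.0],[0,0,0]]
    - [0.6,[0.1,0,0.8],[0,0,0]]
    - [0.6,[0,0,0.3],[0,0,0]]
    - [0.6,[0,0,0],[0,0,0]]

```text
time_s: 18.72
tool_pos: [0.3964, -0.2877, 0.0453]
tool_rot: [179.8, 0.5, 180.0]
force: [0.2, -0.1, -0.4]
grip_width: 0.0523
```

```bash
python3 st.py 396.5 -288 39 180
```

```text
t 18.72 q [-24.7  15.6  64.6 118.6 -17.7  55.6 139.2] pos [ 396.4 -287.7   45.3] rot [179.79   0.45 180.  ] F [ 0.2 -0.1 -0.4] g 52.3
shift cm [-0.01 -0.03  0.63]
turn [0.21 0.45 0.  ]
```

>>> servo_tool:
  plan:
    - [0.6,[0,0,0.5],[0.2,0.4,0]]
    - [0,[0,0,0.1],[0,0,0]]
    - [0,[0,0,0],[0,0,0]]
    - [0,[0,0,0],[0,0,0]]
    - [0,[0,0,0],[0,0,0]]
    - [0,[0,0,0],[0,0,0]]
    - [0,[0,0,0],[0,0,0]]
    - [0,[0,0,0],[0,0,0]]
    - [0,[0,0,0],[0,0,0]]
    - [0,[0,0,0],[0,0,0]]
    - [0,[0,0,0],[0,0,0]]
    - [0,[0,0,0],[0,0,0]]
  force: 30

```text
time_s: 19.72
tool_pos: [0.3963, -0.2878, 0.0386]
tool_rot: [-180.0, -0.0, 180.0]
force: [-0.8, 0.5, 0.4]
grip_width: 0.021
```

```bash
python3 st.py 396.5 -288 100 180; python3 -c "
from h import *
c=cam('scene')['image'];t=cam('top')['image']
f=lambda im,x,y,w,h:cv2.resize(im[y:y+h,x:x+w],(400,300),interpolation=cv2.INTER_CUBIC)
cv2.imwrite('pics/crop3.png',np.hstack([f(c,142,164,80,60),f(t,390,200,140,105)]))"
```

```text
t 19.72 q [-24.2  16.8  63.9 118.7 -18.4  55.2 139.5] pos [ 396.3 -287.8   38.6] rot [-1.7998e+02 -2.0000e-02  1.7998e+02] F [-0.8  0.5  0.4] g 21.0
shift cm [-0.02 -0.02 -6.14]
turn [-0.02 -0.02 -0.02]
```

View pics/crop3.png

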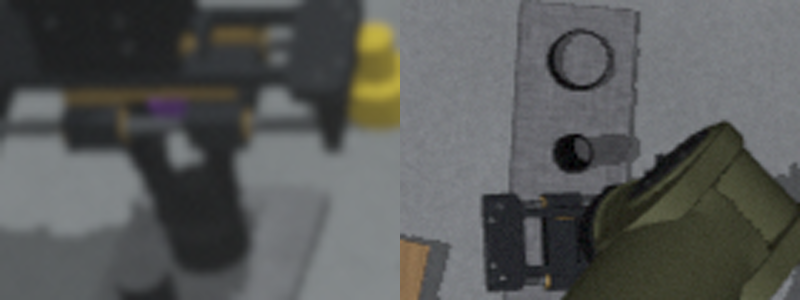

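Left panel: fingers hold the knob with the skirt below at about (205,235); width 21 mm matches the knob. Lifting.

>>> servo_tool:
  plan:
    - [0,[0,0,-1],[0,0,0]]
    - [0,[0,0,-2.5],[0,0,0]]
    - [0,[0,0,-4],[0,0,0]]
    - [0,[0,0,-4],[0,0,0]]
    - [0,[0,0,-3],[0,0,0]]
    - [0,[0,0,0],[0,0,0]]
    - [0,[-2,2,0],[0,0,0]]
    - [0,[-2,3,0],[0,0,0]]
    - [0,[-2,3,0],[0,0,0]]
    - [0,[-1,4,0],[0,0,0]]
    - [0,[-1,4,0],[0,0,0]]
    - [0,[-1,4,0],[0,0,0]]
    - [0,[0,0,0],[0,0,0]]
  force: 40

```text
time_s: 20.9
tool_pos: [0.489, -0.0846, 0.1871]
tool_rot: [179.8, 0.0, 179.1]
force: [0.3, 1.6, -1.2]
grip_width: 0.0211
```

```bash
python3 st.py 534 276.5 150 180
```

```text
t 20.9 q [-47.2  -0.8  54.5 108.8   0.5  71.7  96.1] pos [489.  -84.6 187.1] rot [1.7983e+02 1.0000e-02 1.7907e+02] F [ 0.3  1.6 -1.2] g 21.1
shift cm [-3.92 36.16  3.82]
turn [ 0.17  0.01 -0.93]
```

>>> servo_tool:
  plan:
    - [0,[-0.4,4,0],[0,0,0]]
    - [0,[-0.4,4,0],[0,0,0]]
    - [0,[-0.4,4,0],[0,0,0]]
    - [0,[-0.4,4,0],[0,0,0]]
    - [0,[-0.4,4,0],[0,0,0]]
    - [0,[-0.4,4,0],[0,0,0]]
    - [0,[-0.4,4,0],[0,0,0]]
    - [0,[-0.4,4,0],[0,0,0]]
    - [0,[-0.4,3,0],[0,0,0]]
    - [0,[0,0,0],[0,0,0]]
    - [0,[0,0,0],[0,0,0]]

```text
time_s: 21.82
tool_pos: [0.5277, 0.2722, 0.1767]
tool_rot: [180.0, -0.5, 179.2]
force: [0.4, -1.2, 0.4]
grip_width: 0.021
```

```bash
python3 st.py 534 276.5 110 180
```

```text
t 21.82 q [-62.7  15.6  39.3  95.9 -10.5  72.7  68. ] pos [527.7 272.2 176.7] rot [179.97  -0.54 179.23] F [ 0.4 -1.2  0.4] g 21.0
shift cm [-0.69  0.43  6.66]
turn [ 0.03 -0.54 -0.77]
```

>>> servo_tool:
  plan:
    - [0,[-0.7,0.4,2],[0,-0.5,-0.8]]
    - [0,[0,0,3],[0,0,0]]
    - [0,[0,0,1],[0,0,0]]
    - [0,[0,0,0],[0,0,0]]
    - [0,[0,0,0],[0,0,0]]

```text
time_s: 22.23
tool_pos: [0.5351, 0.2721, 0.113]
tool_rot: [-179.9, -0.1, 179.9]
force: [0.3, 0.2, -0.6]
grip_width: 0.0212
```

```bash
python3 st.py 534.2 276.6 95 180
```

```text
t 22.23 q [-61.2  19.6  38.3  99.2 -13.1  65.9  70.8] pos [535.1 272.1 113. ] rot [-1.7989e+02 -1.2000e-01  1.7991e+02] F [ 0.3  0.2 -0.6] g 21.2
shift cm [0.09 0.45 1.8 ]
turn [-0.11 -0.12 -0.09]
```

>>> servo_tool:
  plan:
    - [0,[0.1,0.5,0.5],[0,0,0]]
    - [0,[0,0.1,0.5],[0,0,0]]
    - [0,[0,0,0.4],[0,0,0]]
    - [0,[0,0,0],[0,0,0]]
    - [0,[0,0,0],[0,0,0]]

```text
time_s: 22.65
tool_pos: [0.5366, 0.2777, 0.1021]
tool_rot: [179.9, 0.1, 179.7]
force: [0.6, 0.5, -1.1]
grip_width: 0.0211
```

```bash
python3 st.py 534.2 276.6 90 180;python3 -c "
from h import *
c=cam('scene');t=cam('top')['image'];s=c['image']
print(proj(c,[.5342,.2766,.06]),proj(c,[.5342,.2766,.068]))
f=lambda im,x,y,w,h:cv2.resize(im[y:y+h,x:x+w],(800,600),interpolation=cv2.INTER_CUBIC)
cv2.imwrite('pics/crop4.png',f(np.clip(s*1.5,0,255).astype('u1'),372,196,80,60))"
```

```text
t 22.65 q [-61.1  20.5  38.   99.6 -13.8  64.5  70.8] pos [536.6 277.7 102.1] rot [1.7989e+02 1.4000e-01 1.7973e+02] F [ 0.6  0.5 -1.1] g 21.1
shift cm [ 0.24 -0.11  1.21]
turn [ 0.11  0.14 -0.27]
[411.90027101 235.52666199] [412.28038402 233.14688922]
```

View pics/crop4.png

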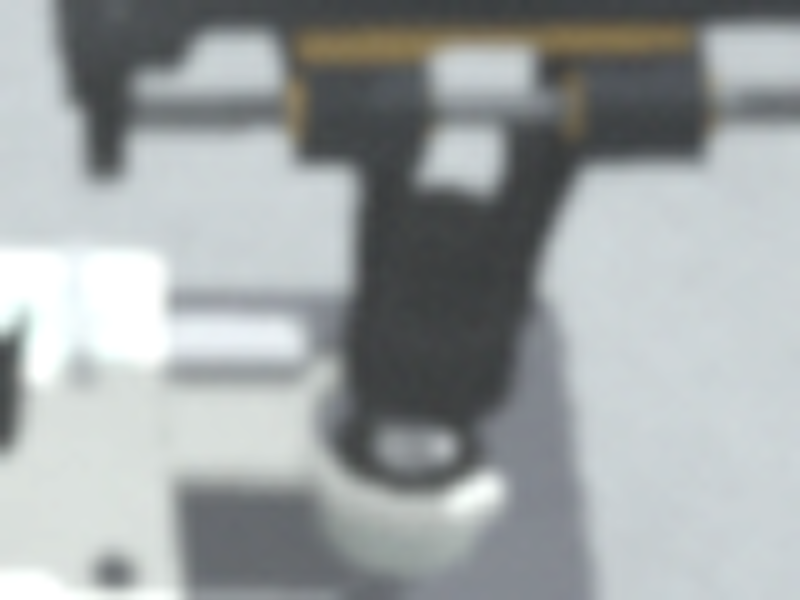

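>>> servo_tool:
  plan:
    - [0,[0.2,-0.1,0.3],[0,0.1,0]]
    - [0,[0,0,0.4],[0,0,0]]
    - [0,[0,0,0.3],[0,0,0]]
    - [0,[0,0,0],[0,0,0]]

```text
time_s: 23.08
tool_pos: [0.5347, 0.277, 0.0921]
tool_rot: [179.8, 0.1, 179.7]
force: [-0.0, 0.4, -0.0]
grip_width: 0.0211
```

```bash
python3 st.py 534.2 276.6 84 180
```

```text
t 23.08 q [-61.   20.8  37.7 100.4 -14.2  63.4  71.1] pos [534.7 277.   92.1] rot [1.7982e+02 9.0000e-02 1.7975e+02] F [-0.   0.4 -0. ] g 21.1
shift cm [ 0.05 -0.04  0.81]
turn [ 0.18  0.09 -0.25]
```

>>> servo_tool:
  plan:
    - [0,[0,0,0.3],[0.2,0.1,0]]
    - [0,[0,0,0.3],[0,0,0]]
    - [0,[0,0,0.2],[0,0,0]]
    - [0,[0,0,0],[0,0,0]]

```text
time_s: 23.42
tool_pos: [0.5345, 0.2769, 0.0827]
tool_rot: [-179.9, -0.1, 179.7]
force: [0.3, 0.2, -0.1]
grip_width: 0.021
```

```bash
python3 st.py 534.2 276.6 78 180
```

```text
t 23.42 q [-60.8  21.6  37.5 100.6 -14.6  62.8  71.3] pos [534.5 276.9  82.7] rot [-1.7993e+02 -5.0000e-02  1.7975e+02] F [ 0.3  0.2 -0.1] g 21.0
shift cm [ 0.03 -0.03  0.47]
turn [-0.07 -0.05 -0.25]
```

The cap is over the stud tip with no side force. Pressing.

>>> servo_tool:
  plan:
    - [0,[0,0,0.2],[0,0,0]]
    - [0,[0,0,0.2],[0,0,0]]
    - [0,[0,0,0.2],[0,0,0]]

```text
time_s: 23.67
tool_pos: [0.5356, 0.2773, 0.0787]
tool_rot: [180.0, 0.0, 179.7]
force: [-2.7, -0.9, 7.4]
grip_width: 0.0213
```

>>> servo_tool:
  plan:
    - [0,[0,0,0.3],[0,0,0]]
    - [0,[0,0,0.3],[0,0,0]]

```text
time_s: 23.83
tool_pos: [0.5347, 0.277, 0.0727]
tool_rot: [180.0, -0.1, 179.7]
force: [-0.1, -0.2, -1.1]
grip_width: 0.0212
```

>>> servo_tool:
  plan:
    - [0,[0,0,0.2],[0,0,0]]
    - [0,[0,0,0.2],[0,0,0]]
    - [0,[0,0,0.2],[0,0,0]]
    - [0,[0,0,0.2],[0,0,0]]

```text
time_s: 24.17
tool_pos: [0.535, 0.277, 0.0683]
tool_rot: [179.9, -0.2, 179.7]
force: [-7.3, -2.7, 17.5]
grip_width: 0.0211
```

```bash
python3 st.py; python3 - <<'E'
from h import *
for i in range(4): cam('scene'); print(env.get_obs()['force'].round(1),env.get_obs()['tool_pos'].round(4))
E
```

```text
t 24.17 q [-60.2  22.7  37.1 101.2 -15.6  61.4  72.1] pos [535.  277.   68.3] rot [179.91  -0.18 179.75] F [-7.3 -2.7 17.5] g 21.1
[-7.4 -2.9 14.3] [0.535  0.277  0.0684]
[-5.5 -2.1 15.2] [0.535  0.277  0.0684]
[-7.  -2.4 14.5] [0.535  0.277  0.0684]
[-5.6 -2.  15.1] [0.535  0.277  0.0684]
```

Clicked, and the washer has bottomed (squeeze about 4 mm at 15 N). Easing back to about 7 N.

>>> servo_tool:
  plan:
    - [0,[0,0,0],[0,0,0]]
    - [0,[0,0,0.05],[0,0,0]]
    - [0,[0,0,0.1],[0,0,0]]

```text
time_s: 24.62
tool_pos: [0.5349, 0.277, 0.0703]
tool_rot: [179.8, -0.3, 179.7]
force: [-3.2, -1.4, 5.8]
grip_width: 0.0212
```

```bash
python3 - <<'E'
from h import *
for i in range(5): cam('scene'); print(env.get_obs()['force'].round(1),env.get_obs()['tool_pos'].round(4))
E
```

```text
[-3.  -0.6  5.2] [0.5349 0.277  0.0702]
[-2.3 -1.7  6.6] [0.5349 0.277  0.0702]
[-2.5 -1.3  6.4] [0.5349 0.277  0.0701]
[-2.9 -0.8  5.5] [0.5349 0.277  0.0701]
[-2.8 -1.4  6.7] [0.5349 0.277  0.0701]
```

>>> servo_tool:
  plan:
    - [0,[0,0,0.12],[0,0,0]]
    - [0,[0,0,0.12],[0,0,0]]

```text
time_s: 25.03
tool_pos: [0.5349, 0.2769, 0.0694]
tool_rot: [179.8, -0.3, 179.7]
force: [-3.3, -1.7, 8.1]
grip_width: 0.0212
```

```bash
python3 - <<'E'
from h import *
F=[]
for i in range(10): c=cam('scene'); F.append(env.get_obs()['force'])
print(np.mean(F,0).round(2),np.std(F,0).round(2)); o=env.get_obs(); print(o['tool_pos'].round(4),o['grip_width'],o['time_s'])
s=c['image'];t=cam('top')['image']
f=lambda im,x,y,w,h:cv2.resize(np.clip(im[y:y+h,x:x+w]*1.4,0,255).astype('u1'),(400,300),interpolation=cv2.INTER_CUBIC)
cv2.imwrite('pics/crop5.png',np.vstack([np.hstack([f(s,362,190,100,75),f(s,292,180,160,120)]),np.hstack([f(s,120,160,140,105),f(t,380,180,160,120)])]))
E
```

```text
[-3.36 -1.28  7.31] [0.51 0.74 0.38]
[0.5349 0.2769 0.0695] 0.020985635024120215 25.5333
```

View pics/crop5.png

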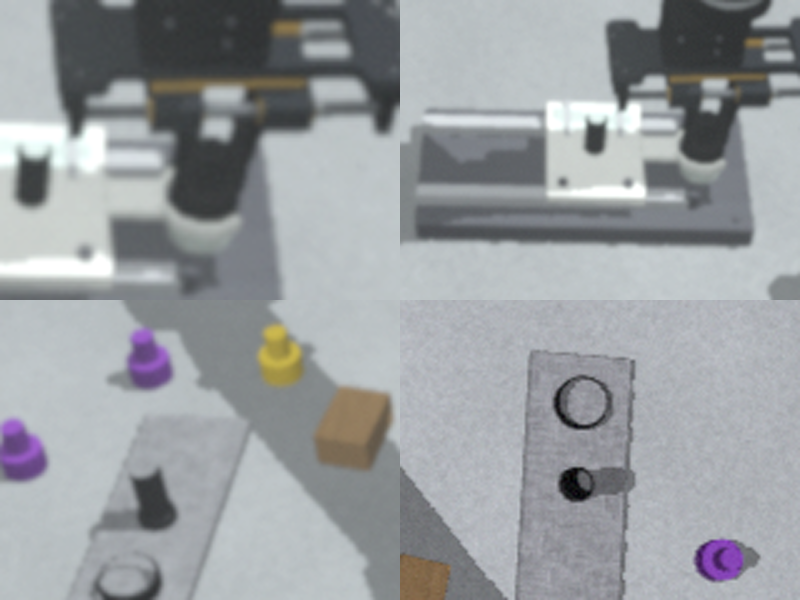

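The cap sits inside the collar (upper left crop, about (205,210)), the carriage is home, and the plug and flat cap have not moved. Mean push is 7.3 N, steady.

```bash
python3 -c "
from cell import env
print(env.sign_off()); o=env.get_obs(); print(o['force'],o['time_s'])"
```

```text
the job is handed in; nothing more can be done
None
the job is handed in; nothing more can be done
```

I gripped the post and slid the carriage home. It stopped dead under about 9 N, and the camera showed the collar around the stud. Then I took the black lock cap from the foam and pressed it over the stud, and handed in with the gripper still closed and pressing.

- **Click:** The force rose to 7.4 N and then fell to about 0, with the cap's underside level with the stud point (46 mm). Pressing on squeezed the washer its full 4 mm, so the cap did pass the balls.
- **Final push:** It averaged 7.3 N down, steady over 0.5 s, with about 3.5 N of sideways force remaining. The clock read 25.5 s. The last picture showed the cap inside the collar and the plug and flat cap unmoved.
- **What went less well:**
  - **Joint limit:** While turning above the stage, joint 7 reached its soft limit. The tool dropped and drifted, but I measured no contact force, and I went round the other way.
  - **Washer over-pressed:** I pressed to about 17 N for a moment before easing back.
  - **Camera mismatch:** The two cameras disagreed by about 2 to 4 mm, so I took the stud's position from gripping the post instead.

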